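# Show a bottle to the customer on the presentation board

### The job

A customer at the end of the counter wants to see the tall bottle: lay it on its side in the cradle of the wooden presentation board, neck towards the board's handle, and let go of it. Then slide the board out towards the customer, over the edge of the glass case that it already sticks out past, until the dark line across the board lies right above that edge and along it. There the loaded board would tip over the edge by itself, so finish with the gripper still holding the handle, keeping the board level on the case; leave the other goods as they stand.

Things in the scene. Friction and masses are not known exactly. Their poses are not given: they have to be found in the camera images.
- case: low flat showcase, wooden frame with a glass top flush in it, fixed to the counter: 320 mm along its x, 280 mm along its y, 70 mm high, smooth flat top. Origin: centre of its underside; x points outward to the customer, z up
- case_edge (a point): middle of the case's customer-side top edge (160 mm along the case's x from its origin, 70 mm above the counter), axes parallel to the case's; the edge runs along its y
- board: loose presentation board of pale wood lying on the glass case with its outer end 5 to 50 mm past the edge: 320 mm along its x, 120 mm along its y, 16 mm thick, about 0.56 kg. Origin: centre of its underside; x points outward to the customer, z up. Steel bar handle on its inner end, cradle on its outer half. A firm push down near the outer end tips it
- line (a point): middle of the dark line, 4 mm wide, that runs straight across the board's top (along the board's y) and down both side edges, at board x = -25 mm; this point is on the top face. With the bottle aboard and this line over the edge, the board's weight lies some 30 to 70 mm outside the edge: about 3 to 7 N of downward hold at the handle keeps it level
- handle (a point): middle of the handle's grip bar: round steel bar 12 mm thick, 90 mm long along the board's y, on a post at each end, at board x = -130 mm, its axis 36 mm above the board's top (52 mm above its underside), with free space below it
- cradle (a point): cradle: two parallel battens on the board, 135 mm long along the board's x (from board x = 15 to 150 mm), each 14 mm wide and 14 mm high, 36 mm clear gap between them, open at both ends. This point is over the middle of their length, at the height of the axis of a bottle lying in them (51 mm above the board's underside; the battens' tops are 30 mm above it)
- bottle: tall closed glass bottle with a label and foil-covered neck, standing upright on the counter, about 0.4 kg: 172 mm tall; body 56 mm in diameter for the lower 100 mm, tapering shoulder to 127 mm, then a straight neck 27 mm in diameter to the top. Origin: centre of its foot; z points along its axis to the mouth. The only thing with a long neck. It belongs in the cradle with its foot 90 to 175 mm along the board's x, so that the body lies on the battens.
- bottle_neck (a point): point on the bottle's axis, in the middle of the neck, 148 mm from the foot
- bottle_mouth (a point): top end of the bottle, on its axis, 172 mm from the foot
- jar: bystander: squat amber jar with a brass lid, 68 mm in diameter, 84 mm tall, near the bottle; origin at its foot
- doll: bystander: wooden nesting doll, 60 mm wide, 95 mm tall, near the bottle; origin at its foot
- round_tin: bystander: flat round tin 60 mm in diameter, 32 mm tall, on the counter below where the board slides out; origin at its underside
- trinket_box: bystander: small dark wooden box 80 x 53 mm, 38 mm tall, on the counter below where the board slides out; origin at its underside
- bell: bystander: small brass hand bell with a wooden grip, 42 mm wide, 62 mm tall, standing on the case top beside the board; origin at its foot
- candlestick: bystander: brass candlestick with a white candle, 68 mm wide, 198 mm tall, on the counter behind the case's handle side; origin at its foot
- gift_box: bystander: cardboard gift box 110 x 75 mm, 50 mm tall, on the counter behind the case's handle side; origin at its underside
Not all that is in view belongs to the job. There is more than one size of the bottle; the one meant has the size given above.

How it is judged:
On the way:
1. the bottle lies on its side in the cradle, neck towards the handle, and is let go, with the board not yet slid out (line still more than 50 mm inside the edge) (angle between the z axis of bottle and the x axis of board, either way round below 0.12 rad and x of bottle in the frame of board between 0.09 and 0.175 m and x of bottle_mouth in the frame of board below 0.03 m and y of bottle in the frame of board between -0.01 and 0.01 m and z of bottle in the frame of board between 0.044 and 0.059 m and z of bottle_neck in the frame of board between 0.041 and 0.062 m and contact force between the fingers and bottle below 0.1 N and x of line in the frame of case_edge below -0.05 m and linear speed of bottle below 0.03 m/s), for 0.3 s.
At the end, for the whole second after the job is handed in: Bottle in the cradle, neck to the handle, within 7 degrees and 10 mm of its middle, untouched; line within 7 mm of the case edge, board square to it within 4 degrees, level within 2.3 degrees, down on the case, all still, fingers holding the board with over 1 N (x of line in the frame of case_edge between -0.007 and 0.007 m and angle between the x axis of board and the x axis of case, either way round below 0.07 rad and y of line in the frame of case_edge between -0.07 and 0.07 m and z of line in the frame of case_edge between 0.011 and 0.021 m and angle between board's own z axis and vertical below 0.04 rad and contact force between the fingers and board above 1 N and linear speed of board below 0.02 m/s and linear speed of bottle below 0.03 m/s and angle between the z axis of bottle and the x axis of board, either way round below 0.12 rad and x of bottle in the frame of board between 0.09 and 0.175 m and x of bottle_mouth in the frame of board below 0.03 m and y of bottle in the frame of board between -0.01 and 0.01 m and z of bottle in the frame of board between 0.044 and 0.059 m and z of bottle_neck in the frame of board between 0.041 and 0.062 m and contact force between the fingers and bottle below 0.1 N); the arm keeps its last pose, push and grip.
It fails at once if the board tips by more than 0.12 rad (angle between board's own z axis and vertical above 0.12 rad).
It fails at once if a bystander is shifted by more than 30 mm or knocked over (distance of any of jar, doll, round_tin, trinket_box, bell, candlestick, gift_box from where it was at the start of the episode above 0.03 m or angle between any of jar, doll, round_tin, trinket_box, bell, candlestick, gift_box's own z axis and vertical above 0.5 rad).
It also fails if it takes over 67 s, if anything falls off the work surface, if the arm or the gripper's body presses on something with over 40 N, if the wrist force passes 120 N, or if a joint passes its speed limit or range.

### The arm

A 6-joint arm with a two-finger parallel gripper is mounted at the origin on the work surface. World frame = base frame: x ahead of the robot, y to its left, z up, the work surface at z = 0. Lengths are in m, angles in rad, forces in N, time in s.
With the tool pointing down it reaches from about 0.275 to 0.825 m from the base axis. Payload 5.2 kg.
Tool frame: the origin (TCP) lies on the centre line of the jaws, within the pads' length; the fingertips stand 17 mm ahead of it and the grasp point (between the pads) lies 2 mm behind it; z points along the fingers, y is the line along which they close (so a half turn about z gives the same grasp; the last joint's range is limited). The gripper opens to 93 mm and grips with 3 to 60 N. Pads are 15 mm wide; open, the fingers measure 128 mm over their backs; the gripper's body (75 mm by 188 mm) begins 65 mm behind the grasp point.
Start: joints at [0.945, 0.259, 1.535, -0, 1.348, -0.203], TCP at [0.226, 0.502, 0.206] pointing down, gripper open.
Joint ranges: [-3.14, 3.14], [-0.91, 2.08], [0.19, 2.58], [-1.22, 4.36], [0.22, 2.71], [-3.12, 3.12]. Speed limits (rad/s): [2.57, 2.57, 3.14, 3.14, 3.14, 3.14].

### API

Orientations are given as a unit quaternion [x, y, z, w].
In Python, from bench import bot gives the robot as it stands. The module is installed in compiled form; this text tells all that it offers. Calls block until the motion is done:
- bot.movep(position, orientation): joint-space move of the TCP to a pose.
- bot.line_to(position, rotation=None, feed=0.15, max_force=None): straight line of the TCP; rotation=None keeps the orientation; feed is the mean speed in m/s. With max_force (N) it stops when the force on the tool has changed by that much, and returns True; else False.
- bot.set_joints(angles): joint-space move.
- bot.set_gripper(opening, newtons=None): finger opening in m; newtons is the grip in N (None keeps the last); returns when the fingers have stopped.
- bot.hold(seconds).
- bot.solve_ik(position, orientation): joint angles nearest the present ones, or None.
- bot.observe(): the state.
- bot.get_image(name): name is "side" or "top" or "wrist"; returns (picture, depth): 480x640x3 uint8, blue, green, red; 480x640 float32, m along the optical axis (not along the pixel's ray), 0 where there is no reading.
- bot.camera_info(name): a dict with "mtx" (3x3 intrinsics, pixels), "distortion" ([k1, k2, p1, p2, k3] as OpenCV has them; the pictures are not rectified), "origin" and "rotation" of the camera in the world; the wrist camera has in their place "hand_eye" (4x4, takes a point from camera to tool coordinates, whose origin is the TCP and whose axes are the flange's). Camera axes: x right, y down, z forward; pixel columns grow to the right and rows downward; lengths in m; the calibration is good to about 2 mm. A picture is of the moment at which its call begins: read the wrist's pose just before it. camera_info takes no time and is no camera call.
A pose or a line that the arm cannot do raises bot.Unreachable and nothing moves.
- bot.finish_job(): hands the job in; it is judged then, once.
The state is a dict: "time_s": time; "joints": joint angles; "joint_vel": joint speeds; "tau": joint torques, N m; "ee_pos": TCP position; "eef_rot": TCP orientation; "contact_force": force on the tool from outside, world axes, zero at the start; "wrist_torque": the same for the moment, N m; "width": finger opening in m; "finger_force": force on a finger pad.
Only numpy, scipy, OpenCV 4.12 (cv2) and the standard library are available. Lean on these libraries where they do the work, as an engineer would, in place of code of your own. Each camera call takes 0.05 s, during which the arm holds its last target. There are 200 camera calls.

## Working session

There is one attempt and no reset: what is moved stays moved. The work goes in short steps, each a Python script; the robot and the scene stay as the last script left them, time stands still between calls to the robot, and variables do not carry over. Pictures are saved under pics/ and viewed, at most 10 in all, crops included, and the job is handed in when it is done.

```bash
mkdir -p pics; python3 - <<'E'
from bench import bot
import cv2,numpy as np
for n in("top","side"):
    im,d=bot.get_image(n); cv2.imwrite(f"pics/{n}0.png",im); np.save(f"pics/{n}0.npy",d)
    c=bot.camera_info(n); print(n,{k:np.round(v,4).tolist() for k,v in c.items() if not isinstance(v,str)})
print(bot.camera_info("wrist")); print(bot.observe())
E
```

```text
top {'mtx': [[466.175, 0.0, 315.4404], [0.0, 466.175, 233.7486], [0.0, 0.0, 1.0]], 'distortion': [-0.1002, 0.0, 0.0, 0.0, 0.0], 'origin': [0.4096, 0.0473, 1.143], 'rotation': [-0.7038, 0.7061, -0.0505, 0.0587]}
side {'mtx': [[499.9527, 0.0, 321.3525], [0.0, 499.9527, 234.3524], [0.0, 0.0, 1.0]], 'distortion': [0.0047, 0.0, 0.0, 0.0, 0.0], 'origin': [0.1228, -0.766, 0.9224], 'rotation': [0.8785, -0.2297, 0.1017, -0.4063]}
{'mtx': array([[352.37370542,   0.        , 321.56155627],
       [  0.        , 352.37370542, 238.87554775],
       [  0.        ,   0.        ,   1.        ]]), 'distortion': array([-0.02897543,  0.        ,  0.        ,  0.        ,  0.        ]), 'hand_eye': array([[ 4.04269158e-04, -9.55226223e-01, -2.95876155e-01,
         8.21709671e-02],
       [ 9.99999101e-01,  7.64372318e-04, -1.10140571e-03,
        -4.20781353e-04],
       [ 1.27825116e-03, -2.95875444e-01,  9.55225674e-01,
        -1.77411298e-01],
       [ 0.00000000e+00,  0.00000000e+00,  0.00000000e+00,
         1.00000000e+00]])}
{'time_s': 0.1, 'joints': array([ 9.45209644e-01,  2.59239650e-01,  1.53594728e+00,  1.36696584e-05,
        1.34798596e+00, -2.02847035e-01]), 'joint_vel': array([ 2.46040342e-05, -2.33399042e-03, -2.87199899e-03,  7.22185163e-04,
        2.68217380e-04,  1.10290528e-03]), 'tau': array([ 1.85893128e-03, -4.38212264e+01, -2.84642190e+01,  7.21254107e-02,
        3.62467160e-02, -6.61371655e-05]), 'ee_pos': array([0.22534566, 0.50117529, 0.20532783]), 'eef_rot': array([ 2.09800850e-01,  9.77743821e-01, -7.20620504e-04, -3.24103968e-04]), 'contact_force': array([-0.49201658, -0.23922619,  0.23279339]), 'wrist_torque': array([-0.00900215,  0.04807078,  0.00161278]), 'finger_force': 0.0, 'width': 0.0930807784316999}
```

View pics/top0.png

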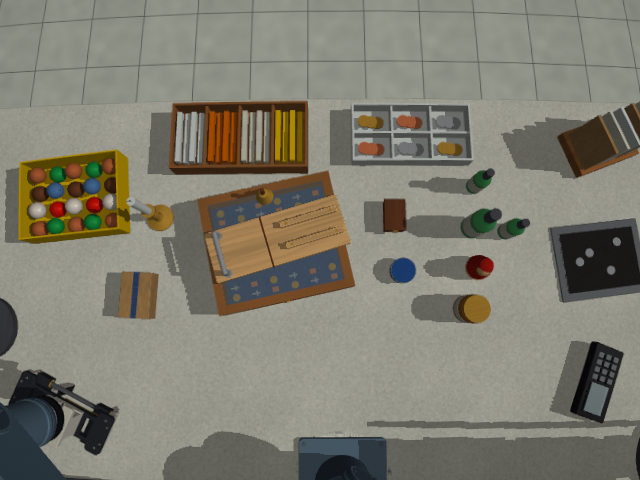

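View pics/side0.png

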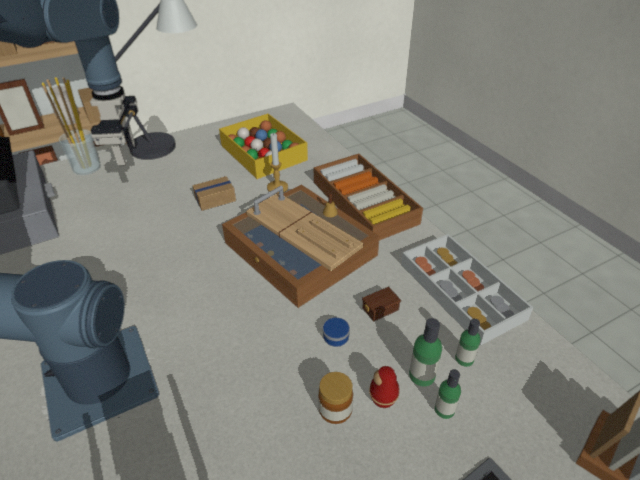

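```bash
cat > h.py <<'E'
from bench import bot
import cv2,numpy as np
from scipy.spatial.transform import Rotation as R
def cam(n,obs=None):
    c=bot.camera_info(n)
    if n=="wrist":
        T=np.eye(4);T[:3,:3]=R.from_quat(obs["eef_rot"]).as_matrix();T[:3,3]=obs["ee_pos"];T=T@c["hand_eye"]
        return c["mtx"],c["distortion"],T[:3,3],T[:3,:3]
    return c["mtx"],c["distortion"],np.array(c["origin"]),R.from_quat(c["rotation"]).as_matrix()
def rays(C,uv):
    p=cv2.undistortPoints(np.asarray(uv,float).reshape(-1,1,2),C[0],C[1]).reshape(-1,2)
    return np.c_[p,np.ones(len(p))]@C[3].T
def plane(C,uv,z):
    r=rays(C,uv); return C[2]+r*((z-C[2][2])/r[:,2])[:,None]
def cloud(C,d):
    v,u=np.mgrid[:480,:640]; return (C[2]+rays(C,np.c_[u.ravel(),v.ravel()])*d.reshape(-1,1)).reshape(480,640,3)
def proj(C,P):
    return cv2.projectPoints(np.asarray(P,float).reshape(-1,1,3),cv2.Rodrigues(C[3].T)[0],-C[3].T@C[2],C[0],np.asarray(C[1]))[0].reshape(-1,2)
E
python3 - <<'E'
from h import *
im=cv2.imread("pics/top0.png");d=np.load("pics/top0.npy");C=cam("top");P=cloud(C,d);Z=P[...,2]
print("counter z",np.median(Z[330:360,200:280]),Z[330:360,200:280].std())
roi=np.zeros((480,640),bool);roi[165:320,190:362]=1
def rect(m,z):
    m=cv2.morphologyEx(m.astype(np.uint8),cv2.MORPH_OPEN,np.ones((3,3)))
    c=max(cv2.findContours(m,0,2)[0],key=cv2.contourArea).reshape(-1,2)
    q=plane(C,c,z)[:,:2].astype(np.float32);r=cv2.minAreaRect(q);print(r,cv2.boxPoints(r).round(4).tolist());return r
print("case+");rect(roi&(Z>.045)&(Z<.13),.07)
print("board");rect(roi&(Z>.078)&(Z<.12),.086)
for n,(u,v,w,h) in dict(big=(455,195,55,50),s1=(460,160,40,40),s2=(500,212,40,32),jar=(445,285,60,45),doll=(455,245,50,40),tin=(380,250,50,45),tbox=(375,190,40,50)).items():
    z=Z[v:v+h,u:u+w];zm=np.percentile(z,99);mm=z>zm-.006;yy,xx=np.nonzero(mm);c=np.array([[xx.mean()+u,yy.mean()+v]])
    print(n,zm.round(4),c.round(1),plane(C,c,zm).round(4),mm.sum())
for n,(u,v) in dict(hand=(220,252)).items():
    z=Z[228:280,205:232];mm=(z>.112)&(z<.14);yy,xx=np.nonzero(mm)
    print("handle pts",mm.sum(),z[mm].max()); q=plane(C,np.c_[xx+205,yy+228],.138)[:,:2];r=cv2.minAreaRect(q.astype(np.float32));print(r,q.mean(0))
# crops
a=cv2.resize(im[165:320,190:365],None,fx=4,fy=4,interpolation=cv2.INTER_CUBIC)[:600,:700]
cv2.imwrite("pics/board.png",a)
s=cv2.imread("pics/side0.png")[300:430,360:500];cv2.imwrite("pics/bot.png",cv2.resize(s,None,fx=4,fy=4))
E
```

```text
counter z 0.0012924576296238222 0.06981906660987577
case+
((0.5605514645576477, 0.14958436787128448), (0.2851000130176544, 0.33184319734573364), 12.385245323181152) [[0.385699987411499, 0.28110000491142273], [0.4569000005722046, -0.04309999942779541], [0.7354000210762024, 0.01810000091791153], [0.6642000079154968, 0.34220001101493835]]
board
((0.5654822587966919, 0.14848820865154266), (0.12169639021158218, 0.31944262981414795), 16.88607406616211) [[0.4609000086784363, 0.28360000252723694], [0.5536999702453613, -0.02199999988079071], [0.6700999736785889, 0.013299999758601189], [0.5773000121116638, 0.3190000057220459]]
big 0.1749 [[494.1 214.4]] [[ 0.6009 -0.3238  0.1749]] 130
s1 0.1278 [[489.9 172.4]] [[ 0.7075 -0.3387  0.1278]] 68
s2 0.172 [[504.4 217.7]] [[ 0.5941 -0.3471  0.172 ]] 17
jar 0.0894 [[476.5 308.2]] [[ 0.4023 -0.3036  0.0894]] 539
doll 0.0949 [[486.3 265. ]] [[ 0.4993 -0.3292  0.0949]] 137
tin 0.037 [[402.9 269.6]] [[ 0.4949 -0.1479  0.037 ]] 434
tbox 0.0434 [[395.  213.6]] [[ 0.6293 -0.1316  0.0434]] 577
handle pts 251 0.1342757468708815
((0.5257982611656189, 0.27036526799201965), (0.10026250779628754, 0.013213722966611385), 17.245206832885742) [0.52517315 0.27049658]
```

View pics/board.png

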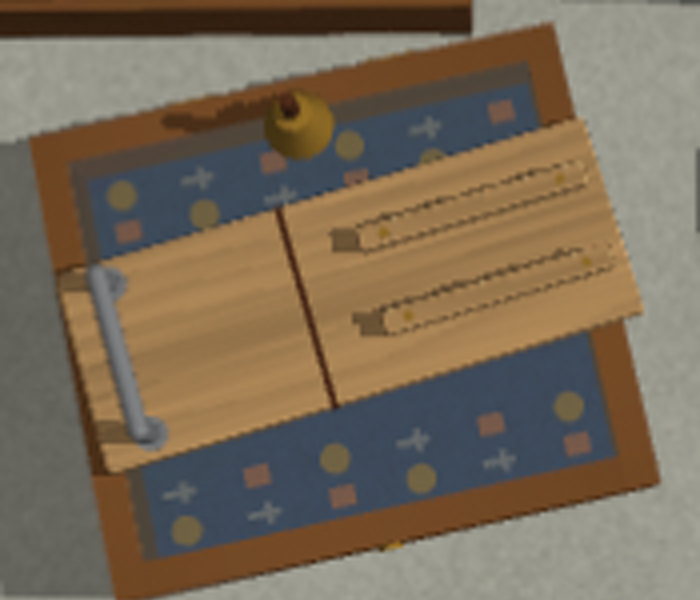

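View pics/bot.png

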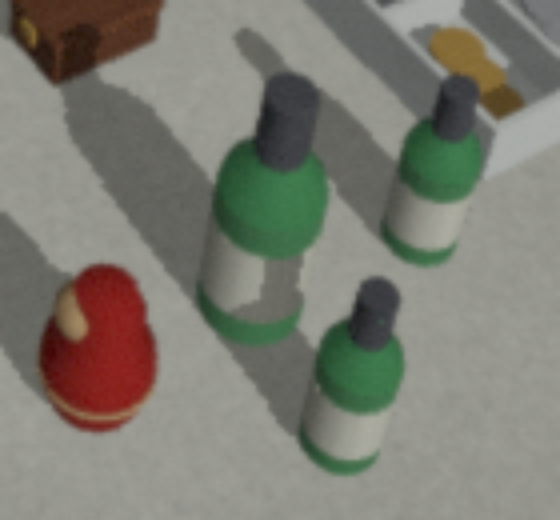

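Bottle candidates in the top view are (481,222), (480,181) and (514,229). The first is 172 mm tall by depth (measured 175 mm) and the other two are about 128 mm, so (481,222) is the one meant. In the side view it is at (427,350), and the crop confirms it. The board line is at about (266,242) in the top view and the handle at (220,252). Next I'll get the case edge, cross-check the bottle from the side view and search for reachable grasps.

```bash
cat >> h.py <<'E'
up=np.array([0,0,1.])
BC=np.array([.5655,.1485]);BY=np.arctan2(-.9568,.2906)   # board centre, yaw
def ax(y): return np.array([np.cos(y),np.sin(y),0])
def quat(z,s=1,h=None):
    "tool z given; closing axis horizontal perpendicular to azimuth h"
    z=z/np.linalg.norm(z); y=s*np.cross(up,h); return R.from_matrix(np.c_[np.cross(y,z),y,z]).as_quat()
BOT=np.array([.6015,-.325])
def pick(az,a,h=.09,off=-.004):
    d=ax(az); z=np.sin(a)*d-np.cos(a)*up
    return np.r_[BOT,h]+off*z, z, d
def place(a,xf=.130,h=.09,off=-.004,lift=0.):
    b=ax(BY); z=np.cos(a)*b-np.sin(a)*up
    p=np.r_[BC,.07+.051+lift]+(xf-h)*b
    return p+off*z, z, -b
E
python3 - <<'E'
from h import *
im=cv2.imread("pics/top0.png");d=np.load("pics/top0.npy");C=cam("top");P=cloud(C,d);Z=P[...,2]
roi=np.zeros((480,640),bool);roi[165:320,190:362]=1
m=cv2.morphologyEx((roi&(Z>.045)&(Z<.13)).astype(np.uint8),cv2.MORPH_OPEN,np.ones((3,3)))
c=max(cv2.findContours(m,0,1)[0],key=cv2.contourArea).reshape(-1,2)
w=plane(C,c,.07)[:,:2]
for y in(-77.,):
    e=ax(np.radians(y))[:2];n=np.array([-e[1],e[0]]);q=(w-[.56,.15]);s=q@e;t=q@n
    for name,k in(("outer",(s>.13)&(np.abs(t)<.13)&((t<-.09)|(t>.075))),("+n",(t>.12)&(abs(s)<.13)),("-n",(t<-.12)&(abs(s)<.13)),("inner",(s<-.14)&(abs(t)<.12))):
        l=cv2.fitLine(w[k].astype(np.float32),cv2.DIST_HUBER,0,.001,.001).ravel();print(name,k.sum(),l[2:],np.degrees(np.arctan2(l[1],l[0]))%180, "s",((l[2:]-[.56,.15])@e).round(4),"t",((l[2:]-[.56,.15])@n).round(4))
# line on board
hsv=cv2.cvtColor(im,cv2.COLOR_BGR2HSV);lm=(roi&(Z>.078)&(Z<.095)&(im[...,2]<110)).astype(np.uint8)
yy,xx=np.nonzero(lm);pw=plane(C,np.c_[xx,yy],.086);q=(pw[:,:2]-BC)@ax(BY)[:2];k=abs(q+.025)<.02;l=cv2.fitLine(pw[k,:2].astype(np.float32),cv2.DIST_HUBER,0,.001,.001).ravel();print("line",k.sum(),l[2:],np.degrees(np.arctan2(l[1],l[0]))%180,np.median(q[k]))
# side check of bottle
ds=np.load("pics/side0.npy");S=cam("side");Q=cloud(S,ds).reshape(-1,3)
for P2,n in((Q,"side"),(P.reshape(-1,3),"top")):
    for lo,hi,r in((.13,.17,.0135),(.02,.095,.028)):
        k=(np.hypot(*(P2[:,:2]-BOT).T)<.045)&(P2[:,2]>lo)&(P2[:,2]<hi);p=P2[k,:2]
        if len(p)<20: continue
        from scipy.optimize import least_squares
        f=least_squares(lambda x:np.hypot(*(p-x).T)-r,BOT,loss="soft_l1",f_scale=.002);print(n,lo,k.sum(),f.x.round(4))
for a in (50,55,60,65):
    for s2 in(1,-1):
        p,z,hh=place(np.radians(a)); j=bot.solve_ik(p,quat(z,s2,hh)); print("place",a,s2,None if j is None else np.round(j,2))
    for az in range(-180,180,30):
        for s in(1,-1):
            p,z,hh=pick(np.radians(az),np.radians(a)); j=bot.solve_ik(p,quat(z,s,hh))
            if j is not None: print("pick",a,az,s,np.round(j,2))
E
```

```text
outer 40 [0.6083393  0.00352562] 12.35714 s 0.1536 t 0.0142
+n 107 [0.69729877 0.18168001] 102.30945 s 0.0 t 0.1409
-n 120 [0.42577487 0.11511791] 102.57898 s 0.0038 t -0.1386
inner 103 [0.5099602  0.30690378] 12.442082 s -0.1641 t -0.0135
line 119 [0.591039   0.17880733] 12.403898 -0.024810973551175158
side 0.13 201 [ 0.6039 -0.3269]
side 0.02 624 [ 0.6036 -0.3272]
top 0.13 80 [ 0.6032 -0.3285]
top 0.02 264 [ 0.6034 -0.3276]
place 50 1 [ 0.42  0.52  1.58 -0.74  1.24 -2.69]
place 50 -1 [ 0.42  0.52  1.58 -0.74  1.24  0.45]
pick 50 -150 1 [-0.33  1.05  0.73 -0.67  1.93  0.66]
pick 50 -150 -1 [-0.33  1.05  0.73 -0.67  1.93 -2.48]
pick 50 -120 1 [-0.24  0.82  1.22 -0.83  1.47  0.54]
pick 50 -120 -1 [-0.24  0.82  1.22 -0.83  1.47 -2.6 ]
pick 50 -90 1 [-0.24  0.61  1.67 -1.11  0.98  0.48]
pick 50 -90 -1 [-0.24  0.61  1.67 -1.11  0.98 -2.66]
pick 50 -30 1 [-0.76  0.35  2.19  2.53  0.32  2.01]
pick 50 -30 -1 [-0.76  0.35  2.19  2.53  0.32 -1.14]
pick 50 0 1 [-1.06  0.42  2.06  1.42  0.74  2.49]
pick 50 0 -1 [-1.06  0.42  2.06  1.42  0.74 -0.65]
pick 50 30 1 [-1.13  0.59  1.71  0.97  1.18  2
[... 2571 characters left out ...]
6  1.17 -1.02  1.61  0.65]
pick 65 -120 -1 [-0.17  0.96  1.17 -1.02  1.61 -2.5 ]
pick 65 -60 1 [-0.32  0.59  2.14  4.07  0.85  1.2 ]
pick 65 -60 -1 [-0.32  0.59  2.14  4.07  0.85 -1.94]
pick 65 -30 1 [-0.8   0.54  2.36  2.82  0.9   1.65]
pick 65 -30 -1 [-0.8   0.54  2.36  2.82  0.9  -1.49]
pick 65 0 1 [-1.18  0.58  2.18  1.76  1.02  1.99]
pick 65 0 -1 [-1.18  0.58  2.18  1.76  1.02 -1.15]
pick 65 30 1 [-1.22  0.72  1.75  1.16  1.34  2.25]
pick 65 30 -1 [-1.22  0.72  1.75  1.16  1.34 -0.89]
pick 65 60 1 [-1.12  0.93  1.23  0.87  1.76  2.35]
pick 65 60 -1 [-1.12  0.93  1.23  0.87  1.76 -0.79]
pick 65 90 1 [-0.96  1.2   0.62  0.72  2.24  2.35]
pick 65 90 -1 [-0.96  1.2   0.62  0.72  2.24 -0.79]
```

```bash
sed -i 's/^BOT=.*/BOT=np.array([.6035,-.3275])/' h.py; python3 - <<'E'
from h import *
a=np.radians(55);az=np.radians(-100)
p,z,hh=pick(az,a);q=quat(z,1,hh)
pl,zl,hl=place(a,lift=.13);ql=quat(zl,1,hl)
print(bot.solve_ik(p-.13*z,q),bot.solve_ik(p,q),bot.solve_ik(p+[0,0,.19],q),bot.solve_ik(pl,ql))
bot.set_gripper(.08)
bot.movep(p-.13*z+[0,0,.1],q)
bot.line_to(p-.13*z,feed=.25)
print(bot.line_to(p,feed=.12,max_force=8))
bot.set_gripper(.04,35);o=bot.observe();print(o["width"],o["finger_force"],o["ee_pos"]-p,o["time_s"])
bot.line_to(p+[0,0,.19],feed=.15);o=bot.observe();print(o["width"],o["contact_force"],o["time_s"])
im,d=bot.get_image("side");cv2.imwrite("pics/lift.png",im)
E
```

```text
[-0.03569782  0.66332076  1.41112458 -0.96908084  1.39231367  0.49197482] [-0.19671219  0.72264102  1.5212877  -1.08049276  1.18985606  0.56973913] [-0.19671219  0.51206189  1.3696615  -0.98741624  1.37680551  0.2455204 ] [ 0.37435751  0.37065743  1.4276178  -0.61564149  1.42996703 -2.94569008]
False
0.046115057552528094 30.049655973941753 [ 2.01187691e-04 -2.87517782e-05 -2.41036246e-05] 5.8583
0.04011943793567112 [ 0.70048094 -0.48417492 -0.80710822] 7.275
```

View pics/lift.png

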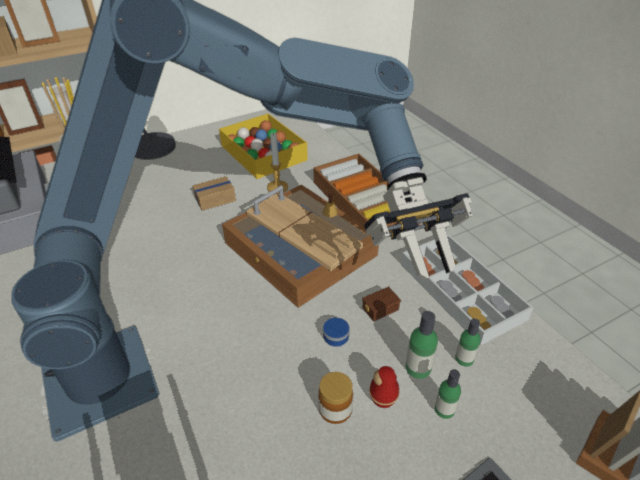

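The grip slipped off. The bottle is still standing, now at about (422,350) in the side view. I'll measure it again.

```bash
cat >> h.py <<'E'
from scipy.optimize import least_squares
def fitbot(x0,views=("side","top")):
    out=[]
    for n in views:
        im,d=bot.get_image(n);P2=cloud(cam(n),d).reshape(-1,3)
        for lo,hi,r in((.13,.165,.0135),(.01,.09,.028)):
            k=(np.hypot(*(P2[:,:2]-x0).T)<.042)&(P2[:,2]>lo)&(P2[:,2]<hi);p=P2[k,:2]
            if len(p)<20: continue
            f=least_squares(lambda x:np.hypot(*(p-x[:2]).T)-r,x0,loss="soft_l1",f_scale=.002)
            print(n,lo,k.sum(),f.x.round(4),"zmax",P2[np.hypot(*(P2[:,:2]-f.x).T)<.014,2].max().round(4));out.append(f.x)
    return np.mean(out,0)
E
python3 - <<'E'
from h import *
print(fitbot(BOT))
o=bot.observe();print(o["ee_pos"],R.from_quat(o["eef_rot"]).as_matrix().round(3).tolist())
im,d=bot.get_image("side");S=cam("side")
z=R.from_quat(o["eef_rot"]).as_matrix()[:,2]
print("tip px",proj(S,[o["ee_pos"]+.017*z]))
cv2.imwrite("pics/tip.png",cv2.resize(im[170:400,340:520],None,fx=2.6,fy=2.6))
E
```

```text
side 0.13 169 [ 0.5923 -0.3242] zmax 0.2934
side 0.01 641 [ 0.6082 -0.3081] zmax 0.1765
[ 0.60024105 -0.3161389 ]
[ 0.60379054 -0.32424749  0.28110362] [[0.098, 0.985, -0.143], [0.565, -0.174, -0.806], [-0.819, -0.002, -0.574]]
tip px [[443.23648937 291.00225692]]
```

View pics/tip.png

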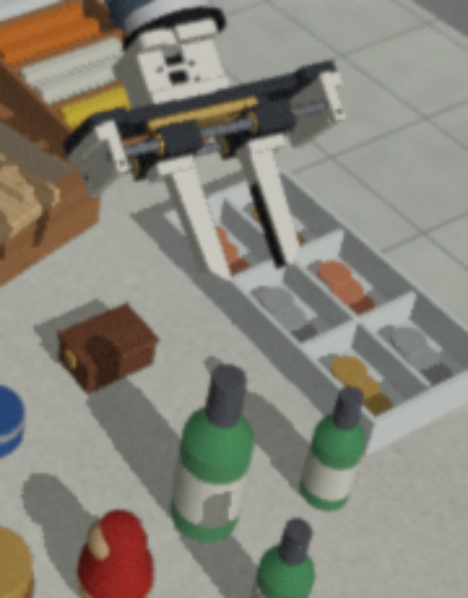

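```bash
python3 - <<'E'
from h import *
o=bot.observe();S=cam("side");im,d=bot.get_image("side");P=cloud(S,d)
M=R.from_quat(o["eef_rot"]).as_matrix()
k=(np.abs(P-o["ee_pos"])<.12).all(-1);L=(P[k]-o["ee_pos"])@M
s=(np.abs(L[:,0])<.03)&(np.abs(L[:,1])<.045)
print("side tool z percentiles",np.percentile(L[s,2],[50,90,97,99,100]).round(4), "tip pts",L[s][L[s,2]>np.percentile(L[s,2],97)].mean(0).round(4))
T=cam("top");it,dt=bot.get_image("top");Q=cloud(T,dt);k=(np.abs(Q-o["ee_pos"])<.12).all(-1);L=(Q[k]-o["ee_pos"])@M
s=(np.abs(L[:,0])<.03)&(np.abs(L[:,1])<.045);print("top",s.sum(),np.percentile(L[s,2],[50,90,97,99,100]).round(4) if s.sum() else "")
# bottle body by colour: green pixels in side, lower bottle
for z0,z1 in((.02,.09),(.13,.17)):
    b=(np.hypot(P[...,0]-.605,P[...,1]+.32)<.06)&(P[...,2]>z0)&(P[...,2]<z1);yy,xx=np.nonzero(b);p=P[b];print(z0,len(p),xx.mean(),yy.mean(),p.mean(0).round(4),p.std(0).round(4))
# colour based column edges at foot: bottle px bbox
b=(P[...,2]>.01)&(P[...,2]<.18)&(np.hypot(P[...,0]-.605,P[...,1]+.32)<.06)
yy,xx=np.nonzero(b);print(xx.min(),xx.max(),yy.min(),yy.max())
np.save("pics/sd.npy",d);cv2.imwrite("pics/sd.png",im)
i=[(422,322),(422,330),(422,360),(418,375)];print([P[v,u].round(4).tolist() for u,v in i])
E
```

```text
side tool z percentiles [-0.095  -0.031  -0.0191 -0.0149 -0.0124] tip pts [-0.0034 -0.0028 -0.0158]
top 1276 [-0.1231 -0.0338 -0.0212 -0.0166 -0.0121]
0.02 559 419.5313059033989 360.08944543828267 [ 0.5918 -0.324   0.0565] [0.0118 0.0124 0.0199]
0.13 195 426.63589743589745 326.2974358974359 [ 0.6009 -0.3164  0.1512] [0.006  0.0064 0.012 ]
406 437 311 376
[[0.5947, -0.3082, 0.1593], [0.5938, -0.3131, 0.1407], [0.5916, -0.3308, 0.0655], [0.5908, -0.329, 0.0109]]
```

```bash
python3 - <<'E'
from h import *
ee=np.array([0.22534566, 0.50117529, 0.20532783]);M=R.from_quat([2.09800850e-01,9.77743821e-01,-7.20620504e-04,-3.24103968e-04]).as_matrix()
for n in("side","top"):
    d=np.load(f"pics/{n}0.npy");P=cloud(cam(n),d)
    L=(P.reshape(-1,3)-ee)@M
    s=(np.abs(L[:,0])<.025)&(np.abs(L[:,1])<.075)&(L[:,2]<.1)&(L[:,2]>-.1);q=L[s]
    print(n,s.sum(),np.percentile(q[:,2],[50,90,97,99,100]).round(4))
    t=q[q[:,2]>np.percentile(q[:,2],93)];print(t.mean(0).round(4))
    k=(q[:,2]>-.06)&(q[:,2]<.05); print("x range",np.percentile(q[k,0],[2,50,98]).round(4),"y",np.percentile(q[k,1],[1,99]).round(4))
# residual-bottle fit now from top
BOT2=fitbot(np.array([.600,-.318]),("top","side"))
E
```

```text
side 366 [-0.0481 -0.0214 -0.0155 -0.0135 -0.012 ]
[-0.0031  0.0203 -0.0159]
x range [-0.0106 -0.0048  0.0091] y [-0.0666  0.0593]
top 157 [-0.0394 -0.019  -0.0149 -0.0137 -0.0115]
[-0.0034  0.0287 -0.0148]
x range [-0.0095 -0.0072  0.0083] y [-0.0606  0.0595]
side 0.13 166 [ 0.608 -0.309] zmax 0.1757
side 0.01 633 [ 0.6079 -0.3086] zmax 0.1757
```

Depth from both cameras, at two poses, puts the real fingertips 12 to 13 mm behind the reported TCP instead of 17 mm ahead of it. The 46 mm grip width fits that too: it is the chord I'd get from a 29 mm shortfall. I'll compensate by +29 mm along tool z and regrasp at the bottle's new place.

```bash
sed -i 's/^BOT=.*/BOT=np.array([.608,-.3088]); TZ=.029/; s/off=-.004/off=.025/g' h.py; python3 - <<'E'
from h import *
a=np.radians(55);az=np.radians(-100)
p,z,hh=pick(az,a);q=quat(z,1,hh)
pl,zl,hl=place(a,lift=.13);ql=quat(zl,1,hl)
print(bot.solve_ik(p-.12*z,q),bot.solve_ik(p,q),bot.solve_ik(p+[0,0,.19],q),bot.solve_ik(pl,ql))
bot.set_gripper(.08)
bot.movep(p-.13*z,q)
print(bot.line_to(p,feed=.12,max_force=8))
bot.set_gripper(.04,35);o=bot.observe();print(o["width"],o["finger_force"],o["ee_pos"]-p,o["time_s"])
if o["width"]>.053:
    bot.line_to(p+[0,0,.19],feed=.15);o=bot.observe();print(o["width"],o["contact_force"],o["time_s"])
E
```

```text
[-0.05474754  0.68539683  1.4334215  -0.98416423  1.35381742  0.52006266] [-0.20368451  0.74633054  1.52559753 -1.09407208  1.17206615  0.59383011] [-0.20368451  0.52700135  1.38772612 -0.99466815  1.35320077  0.27003127] [ 0.34635863  0.38054305  1.47270213 -0.62441449  1.36948658 -2.93565991]
False
0.05552986841950405 34.99294641807978 [0.00028464 0.00016478 0.00021279] 10.9583
0.05511283554777991 [-0.2914834  -0.58433357 -2.90395025] 12.375
```

```bash
python3 - <<'E'
from h import *
a=np.radians(55)
pl,zl,hl=place(a,lift=.10);ql=quat(zl,1,hl)
bot.movep(pl,ql);o=bot.observe();print(o["width"],o["contact_force"],o["time_s"],o["ee_pos"]-pl)
im,d=bot.get_image("side");P=cloud(cam("side"),d)
it,dt=bot.get_image("top");Pt=cloud(cam("top"),dt)
b=ax(BY);n=np.cross(up,b)
for nm,I,Q in(("side",im,P),("top",it,Pt)):
    hsv=cv2.cvtColor(I,cv2.COLOR_BGR2HSV);g=(hsv[...,0]>45)&(hsv[...,0]<85)&(hsv[...,1]>90)&(np.abs(Q[...,2]-.22)<.05)&(np.hypot(Q[...,0]-.57,Q[...,1]-.1)<.2)
    L=Q[g]-np.r_[BC,.07];L=np.c_[L@b,L@n,L[:,2]];print(nm,g.sum(),np.percentile(L,[1,50,99],axis=0).round(4).tolist())
cv2.imwrite("pics/pre.png",np.hstack([im[120:380,180:480],it[120:380,150:450]]))
E
```

```text
0.05555874271754422 [-0.46862302  1.15521979 -3.36868136] 15.0417 [ 8.25027119e-05 -3.00307438e-04 -1.78823512e-05]
side 496 [[0.0152, -0.0291, 0.1289], [0.1266, -0.0096, 0.1652], [0.1326, 0.0233, 0.179]]
top 726 [[0.0153, -0.0282, 0.156], [0.0459, -0.0049, 0.1752], [0.1295, 0.0228, 0.1818]]
```

View pics/pre.png

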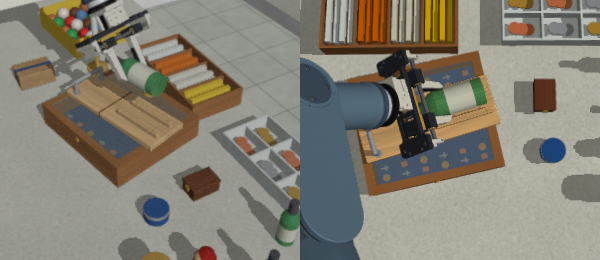

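```bash
python3 - <<'E'
from h import *
a=np.radians(55)
n=np.cross(up,ax(BY))
pl,zl,hl=place(a);pl=pl+.002*n
bot.line_to(pl+.02*up,feed=.1);bot.hold(.2);o=bot.observe();print(o["contact_force"])
print(bot.line_to(pl-.006*up,feed=.02,max_force=3));o=bot.observe();print(o["ee_pos"]-pl,o["contact_force"],o["time_s"])
bot.set_gripper(.075);bot.hold(.2)
o=bot.observe();bot.line_to(o["ee_pos"]-.10*zl,feed=.1)
o=bot.observe();bot.line_to(o["ee_pos"]+.06*up-.0*zl,feed=.15);o=bot.observe();print(o["ee_pos"],o["time_s"])
im,d=bot.get_image("side");P=cloud(cam("side"),d)
it,dt=bot.get_image("top")
cv2.imwrite("pics/post.png",np.hstack([cv2.resize(im[150:350,200:400],None,fx=2,fy=2),cv2.resize(it[150:350,180:380],None,fx=2,fy=2)]))
E
```

```text
[-0.65812864 -0.43657565 -2.56536031]
True
[-0.0005059  -0.000298    0.00048928] [-0.18538034  0.25072423  2.64256421] 17.2
[0.56467161 0.15126932 0.24059708] 19.6583
```

View pics/post.png

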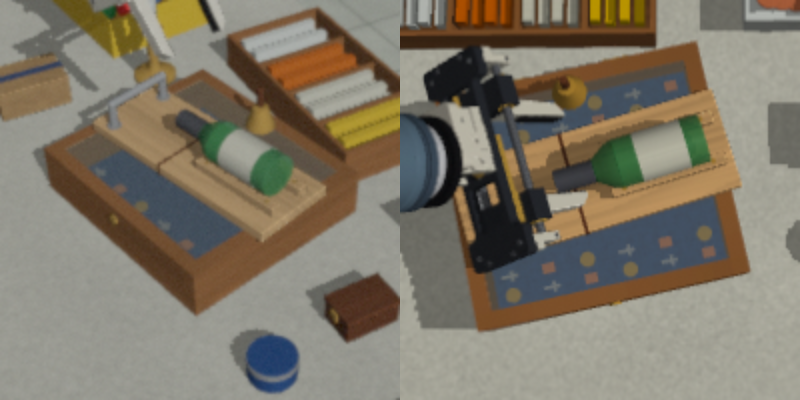

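```bash
python3 - <<'E'
from h import *
im,d=bot.get_image("side");P=cloud(cam("side"),d);Q=P.reshape(-1,3)
b=ax(BY);n=np.cross(up,b)
L=Q-np.r_[BC,.07];L=np.c_[L@b,L@n,L[:,2]]
k=(abs(L[:,0]+.13)<.02)&(abs(L[:,1])<.045)&(L[:,2]>.045)&(L[:,2]<.065);print("bar",k.sum(),L[k].mean(0).round(4),np.percentile(L[k,2],95), "slope",np.polyfit(L[k,1],L[k,0],1))
k=(abs(L[:,0])<.17)&(abs(L[:,1])<.08)&(L[:,2]>.011)&(L[:,2]<.021)
r=cv2.minAreaRect(L[k,:2].astype(np.float32));print(r)
C=cam("top");w=plane(C,[[160,217]],.01);v=w[0]-np.r_[BC,0];print("candle in board frame",v@b,v@n)
hp=np.r_[BC,.122]-.13*b
for s in(1,-1):
    y=s*b;q=R.from_matrix(np.c_[np.cross(y,-up),y,-up]).as_quat()
    for dx in(0,.18): print(s,dx,bot.solve_ik(hp+[0,0,-.031+dx*0]+dx*ax(np.radians(-77.6)),q))
print(bot.observe()["joints"])
E
```

```text
bar 131 [-0.1278 -0.0009  0.0543] 0.05830206374450697 slope [ 0.01772469 -0.12778701]
((-1.265108585357666e-05, 4.760921001434326e-06), (0.12428352236747742, 0.3226047456264496), 89.90745544433594)
candle in board frame -0.27041099547853353 0.14994025627233548
1 0 [ 2.89643125e-01  4.33079080e-01  1.57891981e+00 -4.44089210e-16
  1.12959376e+00  1.56557264e+00]
1 0.18 [-2.42625054e-02  4.01799619e-01  1.62917375e+00 -4.44089210e-16
  1.11061928e+00  1.25166701e+00]
-1 0 [ 2.89643125e-01  4.33079080e-01  1.57891981e+00 -4.44089210e-16
  1.12959376e+00 -1.57602001e+00]
-1 0.18 [-2.42625054e-02  4.01799619e-01  1.62917375e+00 -4.44089210e-16
  1.11061928e+00 -1.88992564e+00]
[ 0.4407238   0.40406604  1.41370091 -0.6063782   1.45601185 -2.88432893]
```

```bash
cat >> h.py <<'E'
def down(yaw):
    y=-ax(yaw);return R.from_matrix(np.c_[np.cross(y,-up),y,-up]).as_quat()
CY=np.radians(-77.6)
E
python3 - <<'E'
from h import *
b=ax(BY);hp=np.r_[BC,.091]-.13*b;q=down(BY)
bot.set_gripper(.05)
bot.movep(hp+[0,0,.14],q)
bot.line_to(hp+[0,0,.05],feed=.2);bot.hold(.3);print(bot.observe()["contact_force"])
print(bot.line_to(hp,feed=.06,max_force=6))
bot.set_gripper(0,55);bot.hold(.3);o=bot.observe();print(o["width"],o["finger_force"],o["contact_force"],o["wrist_torque"],o["ee_pos"]-hp,o["time_s"])
E
```

```text
[ 0.61553379 -0.83527103  1.14983525]
False
0.010702488868341494 55.000351667404175 [-0.15672287  2.1025767   1.21082446] [ 0.5521415   0.16983582 -0.10064155] [-6.33673363e-05  2.80415941e-04  6.99603574e-05] 24.5417
```

```bash
cat >> h.py <<'E'
EP=np.r_[np.array([.6083,.0035])+.0006*ax(CY)[:2],.07]
def boardpose():
    "line & board yaw in case_edge frame from both cameras: line pixels + top face rectangle"
    c=ax(CY);n=np.cross(up,c)
    for nm in("top","side"):
        I,d=bot.get_image(nm);C=cam(nm);P=cloud(C,d);L=P-EP;L=np.stack([L@c,L@n,L[...,2]],-1)
        bd=(L[...,2]>.008)&(L[...,2]<.024)&(np.abs(L[...,1])<.1)&(np.abs(L[...,0])<.25)
        dark=(bd&(I[...,2]<105)&(I[...,2]>I[...,0])&(np.abs(L[...,0])<.09)&(np.abs(L[...,1])<.075)).astype(np.uint8)
        cs=[x for x in cv2.findContours(dark,0,1)[0] if len(x)>5]
        for x in sorted(cs,key=len)[-4:]:
            x=x.reshape(-1,2);w=plane(C,x,.086)-EP;u,v=w@c,w@n
            print(nm,"blob",len(x),"x",np.median(u).round(4),"y",v.min().round(3),v.max().round(3),"slope",np.polyfit(v,u,1)[0].round(3) if np.ptp(v)>.01 else "")
        t=L[bd];print(nm,"board x max",np.percentile(t[:,0],99.5).round(4),"y",np.percentile(t[:,1],[1,99]).round(4),"z by x",[(round(a,2),np.median(t[(abs(t[:,0]-a)<.015),2]).round(4)) for a in(-.1,-.05,.05,.1,.15) if (abs(t[:,0]-a)<.015).sum()>20])
    return I
E
python3 - <<'E'
from h import *
c=ax(CY);o=bot.observe();h0=o["ee_pos"].copy();h0[2]=.0905
D=-.105-(h0-EP)@c;print("D",D)
q=down(CY)
bot.line_to(h0+c*.04,rotation=q,feed=.04);o=bot.observe();print(o["contact_force"],o["time_s"])
bot.line_to(h0+c*(D-.03),feed=.06);o=bot.observe();print(o["contact_force"],o["wrist_torque"],o["ee_pos"],o["width"],o["time_s"])
boardpose()
E
```

```text
D 0.17629584394756626
[0.33074357 4.81980212 3.61843368] 25.6833
[-0.99346147  6.392256    4.33492376] [ 1.16636539  0.24274999 -0.01365137] [0.55881146 0.13125753 0.0910404 ] 0.010706638132000026 27.6083
top blob 10 x 0.0088 y 0.002 0.012 slope 0.611
top blob 32 x -0.0306 y 0.0 0.039 slope 0.022
top blob 79 x -0.0278 y -0.074 -0.028 slope 0.565
top board x max 0.1543 y [-0.0797  0.0394] z by x [(-0.1, np.float64(0.0171)), (-0.05, np.float64(0.017)), (0.05, np.float64(0.017)), (0.1, np.float64(0.017)), (0.15, np.float64(0.0168))]
side blob 71 x -0.0536 y -0.034 0.004 slope -2.117
side board x max 0.1547 y [-0.0802  0.0403] z by x [(-0.1, np.float64(0.0154)), (-0.05, np.float64(0.0153)), (0.05, np.float64(0.0157)), (0.1, np.float64(0.0156)), (0.15, np.float64(0.0153))]
```

```bash
python3 - <<'E'
from h import *
c=ax(CY);o=bot.observe();p=o["ee_pos"]+.0305*c;p[2]=.090
bot.line_to(p,feed=.03);bot.hold(.5);o=bot.observe();print(o["contact_force"],o["wrist_torque"],o["ee_pos"]-p,o["width"],o["finger_force"],o["time_s"])
I=boardpose()
# bottle + board yaw from clouds
n=np.cross(up,c)
for nm in("top","side"):
    I,d=bot.get_image(nm);P=cloud(cam(nm),d);L=P-EP;L=np.stack([L@c,L@n,L[...,2]],-1)
    for lo in(.01,):
        bd=(L[...,2]>.008)&(L[...,2]<.024)&(L[...,0]>.02)&(L[...,0]<.17)&(np.abs(L[...,1]+.02)<.1);t=L[bd]
        xs=np.arange(.03,.165,.01)
        print(nm,"side edge slopes",[np.polyfit(xs,[np.percentile(t[abs(t[:,0]-x)<.006,1],p_) for x in xs],1)[0].round(4) for p_ in(1,99)])
        print("end edge slope",np.polyfit(*zip(*[(y,np.percentile(L[bd|((L[...,2]>.008)&(L[...,2]<.024)&(L[...,0]>.1)&(L[...,0]<.25))][:,0][abs(L[bd|((L[...,2]>.008)&(L[...,2]<.024)&(L[...,0]>.1)&(L[...,0]<.25))][:,1]-y)<.004],99)) for y in np.arange(-.07,.03,.01)]),1))
cv2.imwrite("pics/fin.png",np.hstack([cv2.resize(I[150:350,200:400],None,fx=2,fy=2),cv2.resize(bot.get_image("top")[0][130:330,200:400],None,fx=2,fy=2)]))
E
```

```text
[-1.77734268  8.66884113  7.62328667] [1.50478196 0.32240465 0.01125672] [8.46122370e-07 1.52223971e-03 1.08589530e-03] 0.010475387270899998 55.005993247032166 29.3417
top blob 8 x 0.0339 y 0.0 0.006 slope 
top blob 74 x 0.0001 y -0.074 -0.028 slope 0.576
top board x max 0.1815 y [-0.0797  0.0394] z by x [(-0.1, np.float64(0.0177)), (-0.05, np.float64(0.0173)), (0.05, np.float64(0.0173)), (0.1, np.float64(0.0171)), (0.15, np.float64(0.0172))]
side blob 9 x -0.0564 y -0.02 -0.014 slope 
side blob 61 x -0.0107 y -0.034 -0.001 slope -2.163
side board x max 0.1837 y [-0.08    0.0382] z by x [(-0.1, np.float64(0.0158)), (-0.05, np.float64(0.0156)), (0.05, np.float64(0.0156)), (0.1, np.float64(0.0154)), (0.15, np.float64(0.0154))]
top side edge slopes [np.float64(0.0036), np.float64(0.0042)]
end edge slope [0.00642968 0.18121072]
side side edge slopes [np.float64(0.0049), np.float64(0.7175)]
end edge slope [0.00605965 0.18322979]
```

View pics/fin.png

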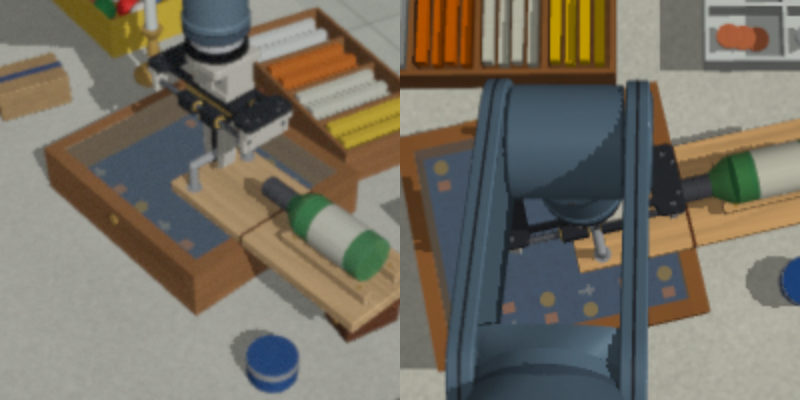

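```bash
python3 - <<'E'
from h import *
c=ax(CY);o=bot.observe();p=o["ee_pos"]+(.002+.0016)*c;p[2]=.0894
z0=o["ee_pos"]
bot.line_to(p,feed=.02);bot.hold(.5);o=bot.observe();print((o["ee_pos"]-z0)@c,o["ee_pos"][2],o["contact_force"],o["finger_force"],o["time_s"])
for i in range(2): boardpose()
n=np.cross(up,c)
# bottle in cradle: foot / centre-line from side cloud
for nm in("top","side"):
    I,d=bot.get_image(nm);P=cloud(cam(nm),d);L=P-EP;L=np.stack([L@c,L@n,L[...,2]],-1)
    b=(L[...,2]>.04)&(L[...,2]<.09)&(L[...,0]>.06)&(L[...,0]<.2)&(abs(L[...,1]+.02)<.06);t=L[b];print(nm,np.percentile(t,[1,50,99],axis=0).round(4).tolist())
E
```

```text
0.0015189820110239568 0.09098626942024547 [-3.51731642  9.95518507 11.75147549] 55.00356137752533 30.35
top blob 6 x 0.0409 y 0.008 0.015 slope 
top blob 32 x 0.0 y -0.074 -0.036 slope -0.006
top blob 41 x 0.0264 y -0.042 -0.028 slope -2.224
top board x max 0.1831 y [-0.0797  0.0392] z by x [(-0.1, np.float64(0.0175)), (-0.05, np.float64(0.017)), (0.05, np.float64(0.0169)), (0.1, np.float64(0.0171)), (0.15, np.float64(0.0173))]
side blob 66 x -0.0137 y -0.033 0.001 slope -2.219
side board x max 0.1851 y [-0.0801  0.0387] z by x [(-0.1, np.float64(0.0155)), (-0.05, np.float64(0.0155)), (0.05, np.float64(0.0154)), (0.1, np.float64(0.0154)), (0.15, np.float64(0.0156))]
top blob 6 x 0.0409 y 0.008 0.015 slope 
top blob 32 x 0.0 y -0.074 -0.036 slope -0.006
top blob 41 x 0.0264 y -0.042 -0.028 slope -2.224
top board x max 0.1828 y [-0.0796  0.0393] z by x [(-0.1, np.float64(0.0173)), (-0.05, np.float64(0.0169)), (0.05, np.float64(0.0172)), (0.1, np.float64(0.017)), (0.15, np.float64(0.017))]
side blob 70 x -0.0188 y -0.032 0.001 slope -2.218
side board x max 0.1847 y [-0.08    0.0388] z by x [(-0.1, np.float64(0.0157)), (-0.05, np.float64(0.0155)), (0.05, np.float64(0.0155)), (0.1, np.float64(0.0156)), (0.15, np.float64(0.0155))]
top [[0.0609, -0.0476, 0.0541], [0.1069, -0.024, 0.0768], [0.1537, 0.0067, 0.0835]]
side [[0.0611, -0.048, 0.0415], [0.1179, -0.0333, 0.0707], [0.1564, 0.0024, 0.0808]]
```

The dark line reads 0.0 mm from the edge in the top view, with slope -0.006. The board is level, and the bottle's foot is at board x of about 130 mm. The handle is held down with about 10 N, so I'm handing in.

```bash
python3 -c "
from bench import bot
print(bot.finish_job())"
```

```text
the job is handed in; nothing more can be done
None
```

The job is handed in with the bottle in the cradle, neck to the handle, the board held level and its line measured within about 2 mm of the case edge. The first grasp slipped and dragged the bottle about 19 mm before I corrected for a tool-length error; the other goods looked undisturbed in the pictures, but I did not re-measure them.

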